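# Put three mixed-up batteries back on their own charging docks

### The arm

A 6-joint arm with a two-finger parallel gripper is mounted at the origin on the work surface. World frame = base frame: x ahead of the robot, y to its left, z up, the work surface at z = 0. Lengths are in m, angles in rad, forces in N, time in s.
With the tool pointing down it reaches from about 0.35 to 0.975 m from the base axis. Payload 4.9 kg.
Tool frame: the origin (TCP) lies on the front face of the gripper's body, between the roots of the fingers; the fingertips stand ctrl.tip_extent ahead of it and the grasp point (between the pads) lies 54 mm ahead of it (ctrl.tip_extent is the distance from the TCP to the fingertips, in m); z points along the fingers, y is the line along which they close (so a half turn about z gives the same grasp; the last joint's range is limited). The gripper opens to 85 mm and grips with 20 to 120 N. Pads are 22 mm wide; open, the fingers measure 114 mm over their backs; the gripper's body (76 mm by 85 mm) begins 54 mm behind the grasp point. The pads swing forward as they close: fully open they stand 13 mm farther back than shut.
Start: joints at [1.024, 0.053, 1.613, -0, 1.476, -0.119], TCP at [0.259, 0.569, 0.304] pointing down, gripper open.
Joint ranges: [-3.01, 3.01], [-1.01, 2.22], [0.06, 2.58], [-1.02, 4.17], [0.09, 2.62], [-3.14, 3.14]. Speed limits (rad/s): [2.57, 2.57, 3.14, 3.14, 3.14, 3.14].

### API

Orientations are given as a rotation vector (axis times angle).
In Python, from station import ctrl gives the robot as it stands.
- The arm moves only by the tool apply_moves, never from a script. Its argument "rows" is one flat list of numbers, 6 for each row, row after row: the shift along the tool's x, y, z normalised to -1 to 1, where 1 is 0.6 m, then the turn, a rotation vector about the tool's x, y, z normalised to -1 to 1, where 1 is 90 degrees. A call has 1 to 20 rows; each row is the pose to reach, as a shift and turn from the pose commanded when the call began, along the tool's axes at that moment; what a row does not reach only later rows make up. A row lasts 1/10 s, in which the tool goes at most 50 mm and 8.59 degrees, less where a joint would pass 70% of its speed; a pose out of reach is approached as far as the arm can. A call with a number of a shift or a turn outside -1 to 1 is refused whole. A call with a gripper value outside its range is refused whole. "grip" is the opening, from 0 (shut) to 1 (fully open), set as the call begins (left out, the last holds). The fingers move at their own pace and stop on an object; "grip_force" is the grip in N (left out, the last holds). Time passes only in rows, so rows that repeat a pose let the fingers close. It gives the time, the measured TCP pose, the force, the opening and the grip force at its end, in the units of the state.
- ctrl.get_obs(): the state, without advancing time (a new reading comes with each control period).
- ctrl.get_image(name): name is "scene" or "top" or "wrist"; returns (picture, depth): 480x640x3 uint8, blue, green, red; 480x640 float32, m along the optical axis (not along the pixel's ray), 0 where there is no reading.
- ctrl.camera_model(name): a dict with "mtx" (3x3 intrinsics, pixels), "R" (3x3) and "t" (3): a world point X has camera coordinates R X + t; the wrist camera has in their place "tool_from_camera" (4x4, takes a point from camera to tool coordinates, whose origin is the TCP and whose axes are the flange's). Camera axes: x right, y down, z forward; pixel columns grow to the right and rows downward; lengths in m; the calibration is good to about 2 mm. A picture is of the moment at which its call begins: read the wrist's pose just before it. camera_model takes no time and is no camera call.
- ctrl.finish_job(): hands the job in; it is judged then, once.
The state is a dict: "t": time; "q": joint angles; "dq": joint speeds; "effort": joint torques, N m; "tool_pos": TCP position; "tool_rot": TCP orientation; "contact_force": force on the tool from outside, world axes, zero at the start; "wrist_torque": the same for the moment, N m; "opening": finger opening in m; "grip_force": force on a finger pad.
Only numpy, scipy, OpenCV 4.12 (cv2) and the standard library are available. Lean on these libraries where they do the work, as an engineer would, in place of code of your own. Each camera call takes 0.05 s, during which the arm holds its last target. There are 200 camera calls.

### The job

The three rechargeable batteries have been put on each other's charging docks: put each on the dock made for it (slim one on the narrow dock, low brick-shaped one on the broad oblong dock, tall one on the square dock), standing upright in the middle of the pad with its long side running towards the dock's contact block, either way round. Only one battery fits on a dock at a time, so park one on the empty rubber mat meanwhile. Set the batteries down gently without tipping or dropping them, and leave the meter, tape and screwdriver where they are.

Things in the scene. Friction and masses are not known exactly. Their poses are not given: they have to be found in the camera images.
- slim: Slim black sealed battery with grey side labels, 96 long (x) x 25 wide (y) x 62 mm high (z), 0.25 to 0.42 kg; small steel terminal tabs stand 7 mm above its top near both ends. Origin: centre of its underside, z up, x along the long horizontal side. Rigid; its flat sides can be gripped anywhere, most easily across the short side, from above.
- brick: Low brick-shaped black sealed battery with grey side labels, 97 long (x) x 43 wide (y) x 52 mm high (z), 0.39 to 0.67 kg; two terminal tabs stand 7 mm above its top at the +x end. Origin: centre of its underside, z up, x along the long horizontal side. Rigid; its flat sides can be gripped anywhere, most easily across the short side, from above.
- tall: Tall black sealed battery with grey side labels, 70 long (x) x 47 wide (y) x 101 mm high (z), 0.50 to 0.86 kg; two terminal tabs stand 7 mm above its top along one side. Origin: centre of its underside, z up, x along the long horizontal side. Rigid; its flat sides can be gripped anywhere, most easily across the short side, from above.
- dock_slim: Narrow dock, the slim battery's: flat white pad 125 (x) x 60 (y) x 10 mm. Fixed to the bench. Origin: centre of the pad's underside, z up; the pad's top, on which the battery stands, is at z = 10 mm. x points to the contact block, a ridge 20 mm thick, 25 mm high and as wide as the pad, along the pad's +x end (two brass contacts). A grey inlay, flush, 102 x 31, marks the battery's place at the pad's centre.
- dock_brick: Broad oblong dock, the brick-shaped battery's: flat white pad 125 (x) x 85 (y) x 10 mm. Fixed to the bench. Origin: centre of the pad's underside, z up; the pad's top, on which the battery stands, is at z = 10 mm. x points to the contact block, a ridge 20 mm thick, 25 mm high and as wide as the pad, along the pad's +x end (two brass contacts). A grey inlay, flush, 103 x 49, marks the battery's place at the pad's centre.
- dock_tall: Square dock, the tall battery's: flat white pad 105 (x) x 105 (y) x 10 mm. Fixed to the bench. Origin: centre of the pad's underside, z up; the pad's top, on which the battery stands, is at z = 10 mm. x points to the contact block, a ridge 20 mm thick, 25 mm high and as wide as the pad, along the pad's +x end (two brass contacts). A grey inlay, flush, 76 x 53, marks the battery's place at the pad's centre.
- mat: Empty parking mat of black ribbed rubber, 130 (x) x 110 (y) x 4 mm, fixed to the bench. Origin: centre of its underside, z up; its top is at z = 4 mm.
- meter: Bystander: grey hand multimeter lying flat, 150 (x) x 75 (y) x 34 mm, loose. Origin: centre of its underside.
- tape: Bystander: roll of black tape lying flat, 100 mm across, hole 76, 25 mm high, loose. Origin: centre of its underside.
- screwdriver: Bystander: screwdriver lying flat, 160 mm long, along its x, less than 40 mm high, loose. Origin: under its middle, on the bench.
There are look-alikes about, which are no part of the job. Leave any green look-alike of the dock_slim alone.

How it is judged:
By the outcome, as a careful person would: the job done as asked, in the order asked, and still so for the second after the job is handed in, with the robot touching nothing.
It also fails if it takes over 112 s, if anything falls off the work surface, if the arm or the gripper's body presses on something with over 40 N, if the wrist force passes 120 N, or if a joint passes its speed limit or range.

## Working session

There is one attempt and no reset: what is moved stays moved. The work goes in short steps, Python scripts to look and compute and a tool call to move; the robot and the scene stay as the last step left them, time stands still between calls to the robot, and variables do not carry over. Pictures are saved under pics/ and viewed, at most 14 in all, crops included, and the job is handed in when it is done.

Besides the shell and the picture viewer there is one more tool, called after "Call:" by a JSON object that holds its "op" and its "data", one argument or row to a line. apply_moves: Moves the arm, as the interface text tells. Its arguments: {"type":"object","properties":{"rows":{"type":"array","items":{"type":"number"}},"grip":{"type":"number"},"grip_force":{"type":"number"}},"required":["rows"]}

```bash
ls; mkdir -p pics; python3 - <<'E'
from station import ctrl
import cv2,numpy as np
o=ctrl.get_obs()
print({k:np.round(v,3).tolist() for k,v in o.items()},ctrl.tip_extent)
for n in("top","scene"):
    im,d=ctrl.get_image(n); cv2.imwrite(f"pics/{n}0.png",im); np.save(f"pics/{n}0.npy",d)
    m=ctrl.camera_model(n); print(n,{k:np.round(v,3).tolist() for k,v in m.items()})
print(ctrl.camera_model("wrist"))
E
```

```text
pics
{'t': 0.0, 'q': [1.024, 0.053, 1.614, 0.0, 1.476, -0.119], 'dq': [0.0, 0.0, 0.001, -0.001, -0.0, -0.0], 'effort': [0.002, -39.369, -37.017, -0.0, 0.007, 0.0], 'tool_pos': [0.259, 0.568, 0.303], 'tool_rot': [-0.667, -3.069, 0.003], 'contact_force': [-0.45, -0.172, -0.033], 'wrist_torque': [0.001, -0.017, -0.058], 'grip_force': 0.0, 'opening': 0.085} 0.0726
top {'mtx': [[435.924, 0.0, 320.623], [0.0, 435.924, 233.374], [0.0, 0.0, 1.0]], 'R': [[0.046, -0.999, 0.003], [-0.976, -0.045, -0.215], [0.215, 0.007, -0.977]], 't': [-0.004, 0.57, 0.758]}
scene {'mtx': [[579.966, 0.0, 317.769], [0.0, 579.966, 235.018], [0.0, 0.0, 1.0]], 'R': [[-0.299, 0.954, -0.004], [0.709, 0.219, -0.671], [-0.639, -0.204, -0.742]], 't': [0.161, -0.353, 1.672]}
{'mtx': array([[354.14794952,   0.        , 317.75449702],
       [  0.        , 354.14794952, 241.2040443 ],
       [  0.        ,   0.        ,   1.        ]]), 'tool_from_camera': array([[-5.11067395e-04, -9.52649151e-01, -3.04071266e-01,
         7.86721043e-02],
       [ 9.99999790e-01, -3.65608554e-04, -5.35304147e-04,
         8.05349366e-05],
       [ 3.98785986e-04, -3.04071475e-01,  9.52649137e-01,
        -6.97027773e-02],
       [ 0.00000000e+00,  0.00000000e+00,  0.00000000e+00,
         1.00000000e+00]])}
```

View pics/top0.png

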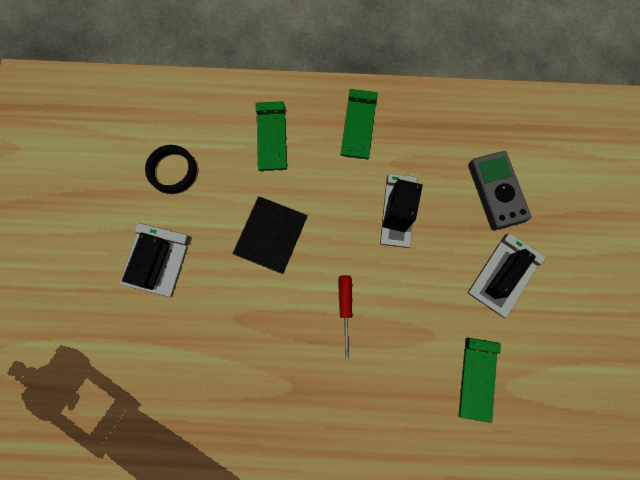

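View pics/scene0.png

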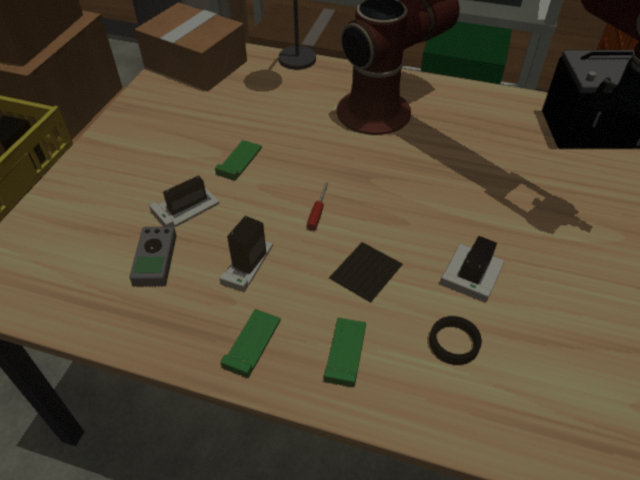

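Top view: the docks are square at (155,260) holding the brick, narrow at (400,210) holding the tall one, and broad at (507,275) holding the slim one. The mat is at (270,235). The green look-alikes at (272,137), (360,125) and (480,380) are not part of the job. Next I'll measure by casting rays, with depth as a check.

```bash
cat > h.py <<'E'
import numpy as np,cv2
from scipy.spatial.transform import Rotation as Rn
from station import ctrl
def extr(n,obs=None):
    m=ctrl.camera_model(n)
    if n!="wrist": return m["mtx"],np.array(m["R"]).T,-np.array(m["R"]).T@np.array(m["t"])
    Rt=Rn.from_rotvec(obs["tool_rot"]).as_matrix(); T=m["tool_from_camera"]
    return m["mtx"],Rt@T[:3,:3],Rt@T[:3,3]+obs["tool_pos"]
def rays(K,R,uv):
    uv=np.atleast_2d(uv).astype(float)
    return np.c_[(uv-[K[0,2],K[1,2]])/K[0,0],np.ones(len(uv))]@R.T
def plane(K,R,c,uv,z):
    r=rays(K,R,uv); return c+r*((z-c[2])/r[:,2])[:,None]
def cloud(K,R,c,d):
    v,u=np.mgrid[:480,:640]; r=rays(K,R,np.c_[u.ravel(),v.ravel()])
    P=(c+r*d.reshape(-1,1)).reshape(480,640,3); P[d<=0]=np.nan; return P
def rect(P):
    (x,y),(w,h),a=cv2.minAreaRect((P[:,:2]*1000).astype(np.float32))
    if w<h: w,h,a=h,w,a+90
    return np.round([x,y,w,h,(a+90)%180-90],1)
E
python3 - <<'E'
from h import *
reg={"sq":(110,215,195,305),"nar":(375,165,430,255),"broad":(462,225,552,325),"mat":(225,190,315,280)}
im=cv2.imread("pics/top0.png");d=np.load("pics/top0.npy");K,R,c=extr("top");P=cloud(K,R,c,d);print("cam",c)
Ks,Rs,cs=extr("scene");Ps=cloud(Ks,Rs,cs,np.load("pics/scene0.npy"));ims=cv2.imread("pics/scene0.png")
for n,(a,b,e,f) in reg.items():
    p=P[b:f,a:e].reshape(-1,3);col=im[b:f,a:e].reshape(-1,3).astype(int)
    lo,hi=np.nanmin(p,0)-.02,np.nanmax(p,0)+.02
    q=Ps.reshape(-1,3);k=(q>lo).all(1)&(q<hi).all(1)
    for t,pp,cc in(("top",p,col),("scene",q[k],ims.reshape(-1,3)[k].astype(int))):
        sat=cc.max(1)-cc.min(1);br=cc.mean(1)
        w=(sat<35)&(br>100);dk=br<60
        print(n,t,"white z",np.nanpercentile(pp[w,2],[5,50,95]).round(3) if w.sum()>9 else None)
        if w.sum()>9: print("  white rect",rect(pp[w]))
        z=pp[dk,2]; 
        if len(z):
            zt=np.nanpercentile(z,90);top=dk&(abs(pp[:,2]-zt)<.012);print("  dark z",np.nanpercentile(z,[5,50,90,99]).round(3),"top rect",rect(pp[top]),top.sum())
            big=(pp[:,2]>.038);  print("  z>.038 rect",rect(pp[big]) if big.sum()>9 else None)
E
python3 - <<'E'
import cv2
im=cv2.imread("pics/top0.png")
a=cv2.resize(im[150:330,370:560],None,fx=3,fy=3,interpolation=cv2.INTER_CUBIC)[:540,:570]
cv2.imwrite("pics/crop1.png",a)
E
```

```text
cam [0.39327803 0.01667762 0.86255837]
sq top white z [0.007 0.01  0.026]
  white rect [512.2 349.6 122.9 103.9 -11.7]
  dark z [0.007 0.06  0.062 0.065] top rect [505.3 352.6  96.2  43.9 -14.4] 1261
  z>.038 rect [505.  352.4  96.8  44.9 -14.1]
sq scene white z [0.007 0.012 0.027]
  white rect [503.7 346.9 137.2 105.5 -10.5]
  dark z [0.008 0.06  0.064 0.067] top rect [504.6 350.2 101.4  43.2 -13. ] 759
  z>.038 rect [504.5 349.9 101.5  43.8 -13.8]
nar top white z [0.006 0.01  0.025]
  white rect [ 639.9 -133.6  153.1   61.1   -4.4]
  dark z [0.019 0.109 0.111 0.114] top rect [ 629.  -128.4   70.6   47.2  -11.2] 1002
  z>.038 rect [ 629.  -128.2   70.9   47.3  -10.9]
nar scene white z [0.007 0.014 0.028]
  white rect [ 627.7 -141.1  154.7   71.9   -4.6]
  dark z [0.012 0.08  0.113 0.116] top rect [ 628.7 -131.1   72.    50.3  -13.1] 645
  z>.038 rect [ 629.1 -131.4   73.6   51.1  -10.4]
broad top white z [0.006 0.009 0.025]
  white rect [ 518.2 -348.7  155.9   86.4  -33.8]
  dark z [0.008 0.065 0.072 0.074] top rect [ 511.5 -337.2   96.9   25.5  -35.9] 771
  z>.038 rect [ 511.6 -337.1   96.9   26.3  -35.3]
broad scene white z [0.004 0.012 0.027]
  white rect [ 500.9 -357.7  150.6  117.   -34.6]
  dark z [0.009 0.043 0.073 0.077] top rect [ 510.6 -340.    96.6   33.8  -38.6] 415
  z>.038 rect [ 553.7 -347.6  178.8   66.    -8.9]
mat top white z None
  dark z [0.    0.003 0.005 0.007] top rect [576.6 125.  130.7 110.2 -19.3] 3441
  z>.038 rect None
mat scene white z None
  dark z [0.001 0.005 0.007 0.009] top rect [573.  122.9 137.2 110.8 -19.7] 2309
  z>.038 rect None
```

View pics/crop1.png

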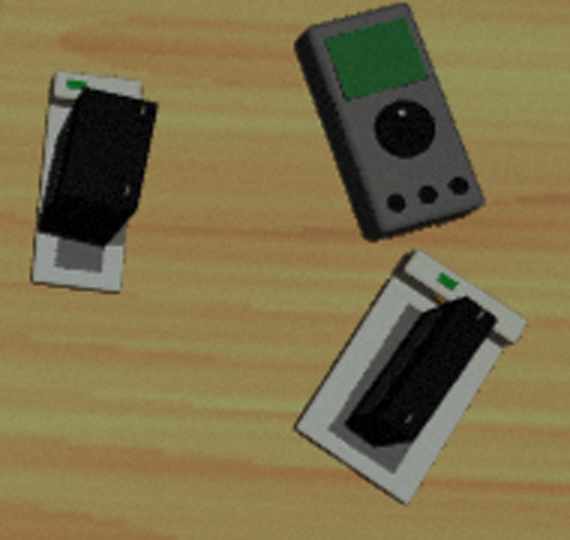

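The crop confirms the tall battery is on the narrow white dock (upper left) and the slim one is on the broad white dock (right, offset from the inlay). Both contact blocks are at the upper ends. Depth heights of 62, 111 and 72 mm match the text. I'll move above the brick and check from near.

```bash
cat >> h.py <<'E'
def goal(*ws):
    """each w = x,y,z (m), heading of tool x (deg); prints the normalised row from the present pose"""
    o=ctrl.get_obs(); R0=Rn.from_rotvec(o["tool_rot"])
    print("t %.2f"%o["t"],"pos",np.round(o["tool_pos"],4),"head %.2f"%head(o),"tilt",np.round(R0.as_matrix()[:2,2],4),"F",np.round(o["contact_force"],1),"open %.4f"%o["opening"],"gf %.1f"%o["grip_force"])
    for x,y,z,h in ws:
        c,s=np.cos(np.radians(h)),np.sin(np.radians(h))
        Rg=Rn.from_matrix(np.array([[c,s,0],[s,-c,0],[0,0,-1.]]))
        print(np.round(np.r_[R0.inv().apply(np.array([x,y,z])-o["tool_pos"])/.6,(R0.inv()*Rg).as_rotvec()/(np.pi/2)],4).tolist())
def head(o):
    X=Rn.from_rotvec(o["tool_rot"]).as_matrix()[:,0]; return np.degrees(np.arctan2(X[1],X[0]))
E
python3 -c "
from h import *
goal((.505,.3525,.25,165.8))"
```

```text
t 0.10 pos [0.2591 0.5683 0.3028] head 155.49 tilt [-0.001  -0.0016] F [ 0.8  0.2 -0.4] open 0.0857 gf 0.0
[-0.5222, -0.1571, 0.0882, -0.0012, -0.0002, -0.1145]
```

Call:
{"op": "apply_moves", "data": {
  "rows": [-0.522,-0.157,0.088,-0.001,0,-0.1145,-0.522,-0.157,0.088,-0.001,0,-0.1145,-0.522,-0.157,0.088,-0.001,0,-0.1145,-0.522,-0.157,0.088,-0.001,0,-0.1145,-0.522,-0.157,0.088,-0.001,0,-0.1145,-0.522,-0.157,0.088,-0.001,0,-0.1145,-0.522,-0.157,0.088,-0.001,0,-0.1145,-0.522,-0.157,0.088,-0.001,0,-0.1145,-0.522,-0.157,0.088,-0.001,0,-0.1145,-0.522,-0.157,0.088,-0.001,0,-0.1145],
  "grip": 1,
  "grip_force": 50
}}

```text
t: 1.1
tool_pos: [0.5044, 0.3537, 0.2511]
tool_rot: [-0.387, -3.118, -0.003]
contact_force: [0.6, -0.4, 0.1]
opening: 0.0853
grip_force: 0.0
```

```bash
cat >> h.py <<'E'
def wrist(name):
    o=ctrl.get_obs(); im,d=ctrl.get_image("wrist"); cv2.imwrite(f"pics/{name}.png",im); np.save(f"pics/{name}.npy",d)
    K,R,c=extr("wrist",o); return im,d,K,R,c,cloud(K,R,c,d)
def report(im,P,xy,r=.1):
    """white pad and raised dark block near xy"""
    near=(np.hypot(P[...,0]-xy[0],P[...,1]-xy[1])<r)
    cc=im.astype(int); w=near&(cc.max(2)-cc.min(2)<35)&(cc.mean(2)>90)&(P[...,2]<.035)
    for n,m in(("white",w),("pad z<.016",w&(P[...,2]<.016)),("block z>.018",w&(P[...,2]>.018)),("z>.038",near&(P[...,2]>.038)&(P[...,2]<.15))):
        m=cv2.morphologyEx(m.astype(np.uint8),cv2.MORPH_OPEN,np.ones((3,3)))>0
        if m.sum()>20: print(n,rect(P[m]),"z",np.percentile(P[m][:,2],[5,50,95]).round(4),m.sum())
E
python3 -c "
from h import *
im,d,K,R,c,P=wrist('w1'); goal((.505,.3525,.25,165.8)); report(im,P,(.508,.35))"
```

```text
t 1.15 pos [0.5043 0.354  0.2513] head 165.88 tilt [0.0004 0.0018] F [ 0.6  0.  -0.8] open 0.0854 gf 0.0
[-0.0017, -0.0021, 0.0021, 0.0012, -0.0, 0.0009]
white [517.1 348.  135.5 107.5 -11.1] z [0.0084 0.01   0.0249] 8808
pad z<.016 [502.7 350.2 106.7 106.1  78.7] z [0.0083 0.0098 0.011 ] 7274
block z>.018 [562.5 337.4 104.1  20.3  78.2] z [0.0213 0.0245 0.0258] 1430
z>.038 [504.1 352.   97.1  43.1 -13.9] z [0.0603 0.0617 0.0631] 6938
```

View pics/w1.png

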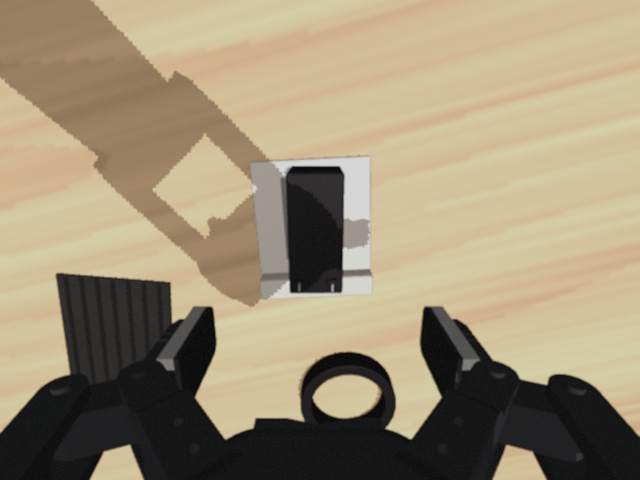

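The brick stands at px (316,230) on the square dock at (504,352), -13.9°. The pad centre is about (503,350), -11.8°. I'll descend onto the brick.

```bash
python3 -c "
from h import *
goal((.5042,.3521,.14,166.1),(.5042,.3521,.099,166.1))"
```

```text
t 1.15 pos [0.5043 0.354  0.2513] head 165.88 tilt [0.0004 0.0018] F [ 0.6  0.  -0.8] open 0.0854 gf 0.0
[-0.0006, -0.0034, 0.1854, 0.0012, -0.0, -0.0024]
[-0.0006, -0.0035, 0.2538, 0.0012, -0.0, -0.0024]
```

Call:
{"op": "apply_moves", "data": {
  "rows": [-0.0006,-0.003,0.06,0.001,0,-0.002,-0.0006,-0.003,0.12,0.001,0,-0.002,-0.0006,-0.003,0.17,0.001,0,-0.002,-0.0006,-0.003,0.185,0.001,0,-0.002,-0.0006,-0.003,0.205,0.001,0,-0.002,-0.0006,-0.003,0.225,0.001,0,-0.002,-0.0006,-0.003,0.24,0.001,0,-0.002,-0.0006,-0.003,0.253,0.001,0,-0.002,-0.0006,-0.003,0.253,0.001,0,-0.002,-0.0006,-0.003,0.253,0.001,0,-0.002]
}}

```text
t: 2.15
tool_pos: [0.5054, 0.3515, 0.0996]
tool_rot: [0.384, 3.118, 0.0]
contact_force: [0.1, -0.2, 0.4]
opening: 0.0854
grip_force: 0.0
```

```bash
python3 -c "
from h import *
goal((.5042,.3521,.099,166.1))"
```

```text
t 2.15 pos [0.5054 0.3515 0.0996] head 165.97 tilt [0.0005 0.0002] F [ 0.1 -0.2  0.4] open 0.0854 gf 0.0
[0.0022, 0.0005, 0.0009, 0.0002, 0.0003, -0.0014]
```

Call:
{"op": "apply_moves", "data": {
  "rows": [0,0,0,0,0,0,0,0,0,0,0,0,0,0,0,0,0,0,0,0,0,0,0,0,0,0,0,0,0,0,0,0,0,0,0,0,0,0,0,0,0,0,0,0,0,0,0,0],
  "grip": 0,
  "grip_force": 60
}}

```text
t: 2.95
tool_pos: [0.5056, 0.3517, 0.1]
tool_rot: [0.383, 3.117, 0.001]
contact_force: [0.4, 0.8, 4.1]
opening: 0.0422
grip_force: 63.3
```

```bash
python3 -c "
from h import *
goal((.505,.352,.16,166),(.576,.125,.16,166),(.576,.125,.094,166))"
```

```text
t 2.95 pos [0.5056 0.3517 0.1   ] head 165.97 tilt [0.0013 0.0007] F [0.4 0.8 4.1] open 0.0422 gf 63.3
[0.001, 0.0003, -0.1, 0.0007, 0.0007, -0.0003]
[-0.2055, -0.338, -0.1001, 0.0007, 0.0007, -0.0003]
[-0.2054, -0.3382, 0.0099, 0.0007, 0.0007, -0.0003]
```

Call:
{"op": "apply_moves", "data": {
  "rows": [0,0,-0.02,0,0,0,0,0,-0.06,0,0,0,0,0,-0.1,0,0,0,-0.015,-0.025,-0.1,0,0,0,-0.04,-0.066,-0.1,0,0,0,-0.07,-0.115,-0.1,0,0,0,-0.1,-0.165,-0.1,0,0,0,-0.13,-0.214,-0.1,0,0,0,-0.16,-0.263,-0.1,0,0,0,-0.185,-0.304,-0.1,0,0,0,-0.2,-0.329,-0.1,0,0,0,-0.2055,-0.338,-0.08,0,0,0,-0.2055,-0.338,-0.05,0,0,0,-0.2055,-0.338,-0.03,0,0,0,-0.2055,-0.338,-0.02,0,0,0,-0.2055,-0.338,-0.02,0,0,0]
}}

```text
t: 4.55
tool_pos: [0.5743, 0.1253, 0.1093]
tool_rot: [-0.382, -3.115, 0.001]
contact_force: [-0.3, 0.4, -4.1]
opening: 0.042
grip_force: 62.7
```

```bash
python3 -c "
from h import *
goal((.576,.125,.1,166),(.576,.125,.095,166))
im,d,K,R,c,P=wrist('w2')
v=(im.mean(2)<75)&(abs(P[...,2]-.004)<.004)&(np.hypot(P[...,0]-.576,P[...,1]-.125)<.1)
print('mat',rect(P[v]),np.median(P[v][:,2]),v.sum())
b=(P[...,2]>.03)&(P[...,2]<.09)&(np.hypot(P[...,0]-.576,P[...,1]-.125)<.08);print(b.sum(),rect(P[b]))"
```

```text
t 4.55 pos [0.5743 0.1253 0.1093] head 166.03 tilt [-0.0035 -0.0003] F [-0.3  0.4 -4.1] open 0.0420 gf 62.7
[-0.0029, 0.0002, 0.0156, -0.0007, -0.0021, 0.0003]
[-0.0029, 0.0002, 0.0239, -0.0007, -0.0021, 0.0003]
mat [577.6 123.4 134.8 109.2 -19.3] 0.0038468615353866725 16860
33192 [570.3 128.4  93.7  92.4  35. ]
```

Call:
{"op": "apply_moves", "data": {
  "rows": [-0.001,0,0.006,0,-0.002,0,-0.002,0,0.012,0,-0.002,0,-0.002,0,0.017,0,-0.002,0,-0.002,0,0.02,0,-0.002,0,-0.002,0,0.022,0,-0.002,0,-0.002,0,0.0235,0,-0.002,0,-0.002,0,0.025,0,-0.002,0,-0.002,0,0.025,0,-0.002,0]
}}

```text
t: 5.4
tool_pos: [0.5768, 0.1244, 0.0963]
tool_rot: [0.383, 3.115, -0.001]
contact_force: [0.1, 0.0, -4.5]
opening: 0.0421
grip_force: 62.7
```

Call:
{"op": "apply_moves", "data": {
  "rows": [0,0,0.001,0,0,0,0,0,0.002,0,0,0,0,0,0.003,0,0,0,0,0,0.004,0,0,0,0,0,0.004,0,0,0]
}}

```text
t: 5.9
tool_pos: [0.5768, 0.1245, 0.0941]
tool_rot: [0.383, 3.115, -0.001]
contact_force: [-0.0, 0.2, -3.4]
opening: 0.0421
grip_force: 62.8
```

Call:
{"op": "apply_moves", "data": {
  "rows": [0,0,0.001,0,0,0,0,0,0.0015,0,0,0,0,0,0.0015,0,0,0]
}}

```text
t: 6.2
tool_pos: [0.577, 0.1245, 0.094]
tool_rot: [0.383, 3.115, -0.001]
contact_force: [-5.4, -0.4, 5.4]
opening: 0.042
grip_force: 63.6
```

Call:
{"op": "apply_moves", "data": {
  "rows": [0,0,0,0,0,0,0,0,0,0,0,0,0,0,0,0,0,0,0,0,0,0,0,0,0,0,0,0,0,0,0,0,-0.03,0,0,0,0,0,-0.08,0,0,0,0,0,-0.15,0,0,0,0,0,-0.22,0,0,0,0,0,-0.22,0,0,0],
  "grip": 1
}}

```text
t: 7.2
tool_pos: [0.58, 0.125, 0.2333]
tool_rot: [0.381, 3.101, 0.004]
contact_force: [0.9, 0.2, 0.6]
opening: 0.0853
grip_force: 0.0
```

```bash
python3 -c "
from h import *
im,d,K,R,c,P=wrist('w3'); report(im,P,(.576,.125),.08)
goal((.629,-.1285,.27,169))"
```

```text
z>.038 [575.7 124.7  97.   43.1 -14. ] z [0.0543 0.0557 0.0571] 7607
t 7.25 pos [0.5785 0.1248 0.2297] head 165.98 tilt [ 0.0118 -0.    ] F [-0.2  0.6 -0.5] open 0.0855 gf 0.0
[-0.1847, -0.389, -0.0661, 0.0016, 0.0074, -0.0336]
```

The brick is parked upright on the mat at (576,125), top at 56 mm. Next is the tall one.

Call:
{"op": "apply_moves", "data": {
  "rows": [-0.03,-0.064,-0.066,0,0,-0.01,-0.065,-0.137,-0.066,0,0,-0.02,-0.1,-0.21,-0.066,0,0,-0.034,-0.135,-0.284,-0.066,0,0,-0.034,-0.165,-0.348,-0.066,0,0,-0.034,-0.185,-0.389,-0.066,0,0,-0.034,-0.185,-0.389,-0.066,0,0,-0.034,-0.185,-0.389,-0.066,0,0,-0.034,-0.185,-0.389,-0.066,0,0,-0.034]
}}

```text
t: 8.15
tool_pos: [0.627, -0.1276, 0.2638]
tool_rot: [0.298, 3.126, 0.0]
contact_force: [1.0, -0.6, -0.0]
opening: 0.0852
grip_force: 0.0
```

```bash
python3 -c "
from h import *
im,d,K,R,c,P=wrist('w4'); report(im,P,(.635,-.133),.1)
goal((.629,-.1285,.132,169))"
```

```text
white [ 635.8 -133.2  147.5   60.6   -4.4] z [0.0083 0.0099 0.0114] 2515
pad z<.016 [ 584.8 -129.3   60.4   44.8   85.3] z [0.0083 0.0099 0.0112] 2450
block z>.018 [ 700.1 -137.7   57.2   11.9   86.7] z [0.0225 0.0241 0.0254] 53
z>.038 [ 627.9 -130.    70.4   47.1  -10.9] z [0.0697 0.1106 0.1124] 7852
t 8.20 pos [ 0.627  -0.1274  0.2642] head 169.12 tilt [ 0.0019 -0.0001] F [ 0.8 -0.8 -0.6] open 0.0853 gf 0.0
[-0.0031, -0.0013, 0.2203, 0.0002, 0.0012, 0.0013]
```

View pics/w4.png

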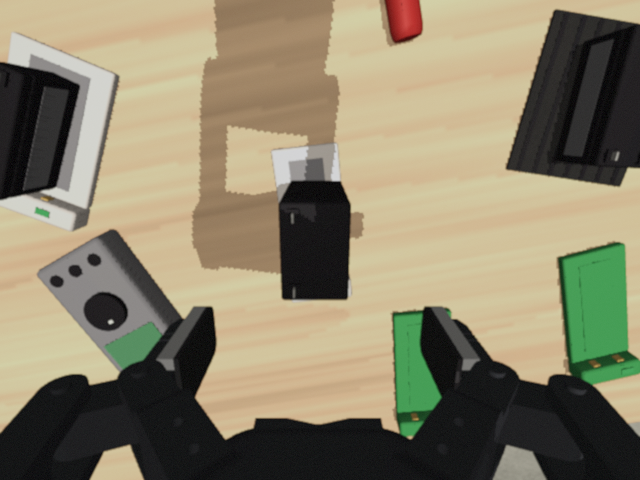

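The tall battery is at px (315,245), on the narrow dock, at (628,-130) and -10.9°, with its top at 111 mm. I'll descend and grip.

Call:
{"op": "apply_moves", "data": {
  "rows": [-0.002,-0.0035,0.06,0,0,0.001,-0.002,-0.0035,0.11,0,0,0.001,-0.002,-0.0035,0.15,0,0,0.001,-0.002,-0.0035,0.175,0,0,0.001,-0.002,-0.0035,0.195,0,0,0.001,-0.002,-0.0035,0.21,0,0,0.001,-0.002,-0.0035,0.22,0,0,0.001,-0.002,-0.0035,0.22,0,0,0.001,-0.002,-0.0035,0.22,0,0,0.001]
}}

```text
t: 9.1
tool_pos: [0.6291, -0.1313, 0.1339]
tool_rot: [0.302, 3.122, -0.001]
contact_force: [-0.9, 0.3, 0.1]
opening: 0.0856
grip_force: 0.0
```

Call:
{"op": "apply_moves", "data": {
  "rows": [0,0,0,0,0,0,0,0,0,0,0,0,0,0,0,0,0,0,0,0,0,0,0,0,0,0,0,0,0,0,0,0,0,0,0,0,0,0,0,0,0,0],
  "grip": 0,
  "grip_force": 70
}}

```text
t: 9.8
tool_pos: [0.6291, -0.1309, 0.1339]
tool_rot: [0.302, 3.123, -0.0]
contact_force: [-0.7, 2.8, 5.5]
opening: 0.0461
grip_force: 73.5
```

```bash
python3 -c "
from h import *
goal((.628,-.13,.27,169.1),(.504,.35,.27,168.1))"
```

```text
t 9.80 pos [ 0.6291 -0.1309  0.1339] head 168.94 tilt [ 0.0044 -0.0006] F [-0.7  2.8  5.5] open 0.0461 gf 73.5
[0.001, 0.0013, -0.2269, 0.0002, 0.0028, -0.0017]
[0.3573, 0.7468, -0.2283, 0.0002, 0.0028, 0.0094]
```

Call:
{"op": "apply_moves", "data": {
  "rows": [0,0,-0.02,0,0,0,0,0,-0.06,0,0,0,0,0,-0.12,0,0,0,0,0,-0.18,0,0,0,0.01,0.02,-0.22,0,0,0,0.03,0.06,-0.227,0,0,0,0.06,0.12,-0.227,0,0,0,0.09,0.185,-0.227,0,0,0.003,0.12,0.25,-0.227,0,0,0.004,0.15,0.315,-0.227,0,0,0.005,0.18,0.38,-0.227,0,0,0.006,0.21,0.445,-0.227,0,0,0.007,0.24,0.51,-0.227,0,0,0.008,0.275,0.575,-0.227,0,0,0.009,0.305,0.64,-0.227,0,0,0.0095,0.33,0.69,-0.227,0,0,0.0095,0.347,0.725,-0.227,0,0,0.0095,0.357,0.747,-0.227,0,0,0.0095,0.357,0.747,-0.227,0,0,0.0095]
}}

```text
t: 11.7
tool_pos: [0.5027, 0.3506, 0.2663]
tool_rot: [0.323, 3.125, -0.004]
contact_force: [0.3, -1.6, -8.0]
opening: 0.0463
grip_force: 74.3
```

```bash
python3 -c "
from h import *
im,d,K,R,c,P=wrist('w5'); report(im,P,(.508,.35),.11)
goal((.5043,.3499,.15,168.1),(.5043,.3499,.14,168.1))"
```

```text
white [484.4 354.2 106.5  69.3  78.1] z [0.0084 0.0098 0.0111] 6110
pad z<.016 [484.4 354.2 106.5  69.3  78.1] z [0.0084 0.0098 0.0111] 6110
t 11.75 pos [0.5032 0.3496 0.2667] head 168.14 tilt [ 0.0009 -0.0034] F [-1.2 -0.  -8.6] open 0.0462 gf 74.3
[-0.0013, 0.0014, 0.1945, -0.002, 0.001, 0.0005]
[-0.0013, 0.0015, 0.2112, -0.002, 0.001, 0.0005]
```

View pics/w5.png

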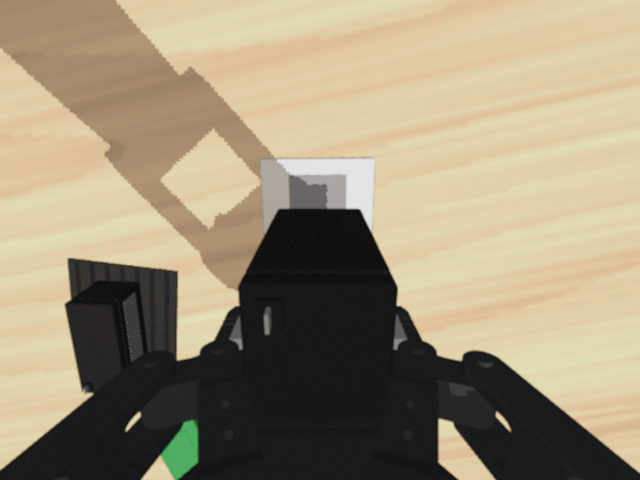

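The square pad is clear at px (262-374,158-228). It gives a centre of (502.7,350.3) at -11.9°, in agreement with the earlier value. Lowering.

Call:
{"op": "apply_moves", "data": {
  "rows": [-0.001,0.001,0.03,-0.002,0.001,0,-0.001,0.001,0.07,-0.002,0.001,0,-0.001,0.001,0.11,-0.002,0.001,0,-0.001,0.001,0.145,-0.002,0.001,0,-0.001,0.001,0.17,-0.002,0.001,0,-0.001,0.001,0.19,-0.002,0.001,0,-0.001,0.001,0.2,-0.002,0.001,0,-0.001,0.001,0.205,-0.002,0.001,0,-0.001,0.001,0.209,-0.002,0.001,0,-0.001,0.001,0.211,-0.002,0.001,0,-0.001,0.001,0.211,-0.002,0.001,0]
}}

```text
t: 12.85
tool_pos: [0.5053, 0.3505, 0.1424]
tool_rot: [0.325, 3.122, 0.005]
contact_force: [-0.1, -0.2, -7.8]
opening: 0.0463
grip_force: 74.3
```

```bash
python3 -c "
from h import *
goal((.504,.350,.1345,168.1))"
```

```text
t 12.85 pos [0.5053 0.3505 0.1424] head 168.10 tilt [0.0032 0.0031] F [-0.1 -0.2 -7.8] open 0.0463 gf 74.3
[0.0019, -0.0014, 0.0132, 0.0023, 0.0016, -0.0]
```

Call:
{"op": "apply_moves", "data": {
  "rows": [0.001,-0.001,0.003,0.002,0,0,0.002,-0.0014,0.006,0.002,0,0,0.002,-0.0014,0.008,0.002,0,0,0.002,-0.0014,0.01,0.002,0,0,0.002,-0.0014,0.0115,0.002,0,0,0.002,-0.0014,0.013,0.002,0,0,0.002,-0.0014,0.013,0.002,0,0]
}}

```text
t: 13.55
tool_pos: [0.5037, 0.3498, 0.1341]
tool_rot: [0.326, 3.123, -0.0]
contact_force: [0.9, -0.0, -7.6]
opening: 0.046
grip_force: 74.4
```

Call:
{"op": "apply_moves", "data": {
  "rows": [0,0,0.001,0,0,0,0,0,0.002,0,0,0,0,0,0.002,0,0,0]
}}

```text
t: 13.85
tool_pos: [0.5038, 0.3499, 0.1339]
tool_rot: [0.326, 3.123, -0.001]
contact_force: [-3.7, -1.0, 0.6]
opening: 0.0462
grip_force: 75.2
```

Contact at 0.134 as expected. I'll release and rise.

Call:
{"op": "apply_moves", "data": {
  "rows": [0,0,0,0,0,0,0,0,0,0,0,0,0,0,0,0,0,0,0,0,0,0,0,0,0,0,0,0,0,0,0,0,-0.03,0,0,0,0,0,-0.08,0,0,0,0,0,-0.15,0,0,0,0,0,-0.22,0,0,0,0,0,-0.26,0,0,0,0,0,-0.26,0,0,0,0,0,-0.26,0,0,0],
  "grip": 1
}}

```text
t: 15.05
tool_pos: [0.5034, 0.3498, 0.2889]
tool_rot: [0.326, 3.122, 0.0]
contact_force: [0.0, -0.1, 0.5]
opening: 0.0853
grip_force: 0.0
```

```bash
python3 -c "
from h import *
im,d,K,R,c,P=wrist('w6'); report(im,P,(.508,.35),.1)
goal((.5115,-.3375,.25,144.7))"
```

```text
white [516.3 348.8 133.3 108.5 -11.4] z [0.0083 0.0099 0.0246] 6409
pad z<.016 [502.6 350.5 106.4 105.8  78.6] z [0.0083 0.0098 0.0111] 5616
block z>.018 [562.8 337.7 104.5  19.5  78.8] z [0.0211 0.0245 0.0258] 750
z>.038 [502.3 350.8  69.6  47.1 -12. ] z [0.0756 0.1106 0.1123] 6506
t 15.10 pos [0.5029 0.3496 0.2873] head 168.09 tilt [-0.0002 -0.0014] F [ 0.2  0.1 -0.6] open 0.0856 gf 0.0
[-0.2504, -1.1174, 0.0637, -0.0009, 0.0002, 0.2599]
```

View pics/w6.png

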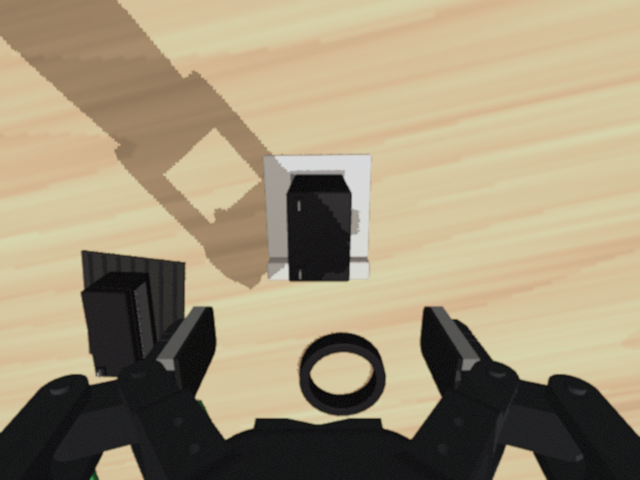

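The tall battery is at (502.3,350.8), -12°, and the pad at (502.6,350.5), -11.6°: centred and upright. On to the slim one.

Call:
{"op": "apply_moves", "data": {
  "rows": [-0.005,-0.03,0,0,0,0.01,-0.02,-0.09,0,0,0,0.03,-0.035,-0.16,0,0,0,0.05,-0.05,-0.23,0,0,0,0.07,-0.065,-0.3,0,0,0,0.09,-0.08,-0.37,0,0,0,0.11,-0.1,-0.44,0,0,0,0.13,-0.115,-0.51,0,0,0,0.15,-0.13,-0.58,0,0,0,0.17,-0.145,-0.65,0,0,0,0.19,-0.16,-0.72,0,0,0,0.21,-0.175,-0.79,0,0,0,0.23,-0.19,-0.86,0,0,0,0.245,-0.21,-0.92,0,0,0,0.26,-0.22,-0.98,0.01,0,0,0.26,-0.225,-1,0.02,0,0,0.26,-0.225,-1,0.03,0,0,0.26]
}}

```text
t: 16.8
tool_pos: [0.5105, -0.2663, 0.2689]
tool_rot: [-0.957, -2.991, -0.002]
contact_force: [-0.4, 0.1, -0.9]
opening: 0.0856
grip_force: 0.0
```

```bash
python3 -c "
from h import *
goal((.5115,-.3375,.25,144.7))"
```

```text
t 16.80 pos [ 0.5105 -0.2663  0.2689] head 144.51 tilt [-0.0011  0.0015] F [-0.4  0.1 -0.9] open 0.0856 gf 0.0
[-0.0704, -0.0956, 0.0313, 0.0004, -0.0011, -0.0021]
```

Call:
{"op": "apply_moves", "data": {
  "rows": [-0.03,-0.04,0.01,0,0,-0.002,-0.06,-0.08,0.02,0,-0.001,-0.002,-0.07,-0.0955,0.031,0,-0.001,-0.002,-0.07,-0.0955,0.031,0,-0.001,-0.002,-0.07,-0.0955,0.031,0,-0.001,-0.002,-0.07,-0.0955,0.031,0,-0.001,-0.002]
}}

```text
t: 17.4
tool_pos: [0.5131, -0.3348, 0.2527]
tool_rot: [0.945, 2.993, -0.0]
contact_force: [0.7, -0.0, 0.3]
opening: 0.0853
grip_force: 0.0
```

```bash
python3 -c "
from h import *
im,d,K,R,c,P=wrist('w7'); report(im,P,(.515,-.345),.1)
goal((.5115,-.3375,.25,144.7),(.5115,-.3375,.102,144.7))"
```

```text
white [ 527.4 -336.6  159.2  116.7  -33.1] z [0.0084 0.01   0.0253] 9405
pad z<.016 [ 505.8 -340.7  127.5   86.1  -33.2] z [0.0083 0.0098 0.0111] 7729
block z>.018 [ 575.4 -367.9  116.3   31.3   46.7] z [0.0217 0.0247 0.0335] 1590
z>.038 [ 509.8 -339.1   95.6   25.   -35.9] z [0.0699 0.0717 0.074 ] 4273
t 17.45 pos [ 0.5132 -0.335   0.253 ] head 144.95 tilt [ 0.0034 -0.0014] F [ 0.  -0.3 -0.1] open 0.0854 gf 0.0
[-0.0001, -0.0051, 0.0049, 0.0005, 0.0023, 0.0028]
[0.0007, -0.0053, 0.2516, 0.0005, 0.0023, 0.0028]
```

View pics/w7.png

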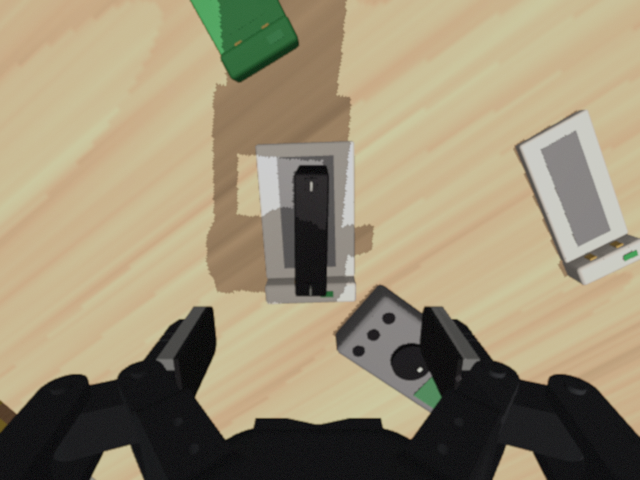

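The slim battery is at px (311,235) on the broad dock at (510,-339). The meter corner at px (380,290) is near the right finger, so I'll check that clearance. The narrow dock at px (580,200) is now empty.

```bash
python3 -c "
from h import *
im=cv2.imread('pics/w7.png'); K,R,c=extr('wrist',ctrl.get_obs()); P=cloud(K,R,c,np.load('pics/w7.npy'))
report(im,P,(.635,-.135),.1)
s=np.array([.5098,-.3391]);h=np.radians(144.4);ux=np.array([np.cos(h),np.sin(h)]);uy=np.array([np.sin(h),-np.cos(h)])
m=(P[...,2]>.028)&(P[...,2]<.045);m[:280]=False;m[:,:335]=False;m[:,425:]=False
q=P[m][:,:2]-s;L=np.c_[q@ux,q@uy]*1000
print('meter: along-x max',L[:,0].max().round(),L[L[:,0].argmax()].round(),'y min',L[:,1].min().round(),L[L[:,1].argmin()].round())
goal((.5098,-.3391,.16,144.3),(.5098,-.3391,.103,144.3))"
```

```text
white [ 643.6 -131.9  163.3   67.2   -4.7] z [0.0085 0.0101 0.0247] 11306
pad z<.016 [ 628.  -130.6  131.9   67.2   -4.7] z [0.0084 0.01   0.0113] 9853
block z>.018 [ 696.2 -139.8   59.4   21.    84.3] z [0.0204 0.0245 0.0259] 1341
meter: along-x max -68.0 [-68.  67.] y min 24.0 [-124.   24.]
t 17.45 pos [ 0.5132 -0.335   0.253 ] head 144.95 tilt [ 0.0034 -0.0014] F [ 0.  -0.3 -0.1] open 0.0854 gf 0.0
[0.0012, -0.009, 0.1549, 0.0005, 0.0023, 0.0072]
[0.0015, -0.0091, 0.2499, 0.0005, 0.0023, 0.0072]
```

Call:
{"op": "apply_moves", "data": {
  "rows": [0.001,-0.009,0.05,0,0.002,0.007,0.001,-0.009,0.1,0,0.002,0.007,0.001,-0.009,0.15,0,0.002,0.007,0.001,-0.009,0.185,0,0.002,0.007,0.001,-0.009,0.21,0,0.002,0.007,0.001,-0.009,0.23,0,0.002,0.007,0.001,-0.009,0.243,0,0.002,0.007,0.001,-0.009,0.25,0,0.002,0.007,0.001,-0.009,0.25,0,0.002,0.007,0.001,-0.009,0.25,0,0.002,0.007]
}}

```text
t: 18.45
tool_pos: [0.5102, -0.3408, 0.1034]
tool_rot: [0.964, 2.988, -0.0]
contact_force: [-0.2, -0.2, -0.2]
opening: 0.0852
grip_force: 0.0
```

```bash
python3 -c "
from h import *
goal((.5098,-.3391,.102,144.3))"
```

```text
t 18.45 pos [ 0.5102 -0.3408  0.1034] head 144.24 tilt [ 0.0015 -0.0006] F [-0.2 -0.2 -0.2] open 0.0852 gf 0.0
[0.0022, 0.002, 0.0024, 0.0003, 0.001, -0.0007]
```

Call:
{"op": "apply_moves", "data": {
  "rows": [0.002,0.002,0.001,0,0,0,0.002,0.002,0.001,0,0,0]
}}

```text
t: 18.65
tool_pos: [0.5096, -0.3388, 0.1025]
tool_rot: [0.964, 2.989, 0.0]
contact_force: [0.4, -0.0, 0.3]
opening: 0.0855
grip_force: 0.0
```

Call:
{"op": "apply_moves", "data": {
  "rows": [0,0,0,0,0,0,0,0,0,0,0,0,0,0,0,0,0,0,0,0,0,0,0,0,0,0,0,0,0,0,0,0,0,0,0,0,0,0,0,0,0,0,0,0,0,0,0,0],
  "grip": 0,
  "grip_force": 50
}}

```text
t: 19.45
tool_pos: [0.5096, -0.3388, 0.1021]
tool_rot: [0.964, 2.989, 0.001]
contact_force: [1.0, 0.8, 0.7]
opening: 0.0244
grip_force: 49.6
```

```bash
python3 -c "
from h import *
goal((.51,-.34,.18,144.3),(.628,-.132,.18,175.3))"
```

```text
t 19.45 pos [ 0.5096 -0.3388  0.1021] head 144.24 tilt [0.0006 0.0003] F [1.  0.8 0.7] open 0.0244 gf 49.6
[-0.0018, -0.0011, -0.1299, 0.0004, 0.0002, -0.0006]
[0.0412, 0.3951, -0.1297, 0.0003, 0.0003, -0.3451]
```

Call:
{"op": "apply_moves", "data": {
  "rows": [0,0,-0.02,0,0,0,0,0,-0.06,0,0,0,0,0,-0.11,0,0,0,0.001,0.01,-0.16,0,0,-0.01,0.004,0.04,-0.18,0,0,-0.04,0.01,0.09,-0.18,0,0,-0.09,0.016,0.15,-0.18,0,0,-0.14,0.022,0.21,-0.18,0,0,-0.19,0.028,0.27,-0.18,0,0,-0.24,0.034,0.33,-0.18,0,0,-0.29,0.039,0.375,-0.18,0,0,-0.33,0.041,0.395,-0.18,0,0,-0.345,0.041,0.395,-0.18,0,0,-0.345,0.041,0.395,-0.18,0,0,-0.345]
}}

```text
t: 20.85
tool_pos: [0.6275, -0.1322, 0.2095]
tool_rot: [-0.129, -3.138, -0.0]
contact_force: [-0.7, -0.2, -2.6]
opening: 0.0246
grip_force: 49.4
```

```bash
python3 -c "
from h import *
im,d,K,R,c,P=wrist('w8'); report(im,P,(.635,-.133),.11)
goal((.628,-.132,.12,175.3))"
```

```text
white [ 594.  -129.8   63.1   61.1   -4.3] z [0.0085 0.0099 0.011 ] 4546
pad z<.016 [ 594.  -129.8   63.1   61.1   -4.3] z [0.0085 0.0099 0.011 ] 4546
z>.038 [ 600.2 -129.8   50.4   40.7   85.2] z [0.1223 0.1412 0.1489] 1165
t 20.90 pos [ 0.6274 -0.1327  0.2096] head 175.24 tilt [-0.0007  0.0002] F [-0.6 -0.9 -2.1] open 0.0251 gf 49.4
[-0.001, 0.0013, 0.1494, 0.0001, -0.0004, -0.0007]
```

View pics/w8.png

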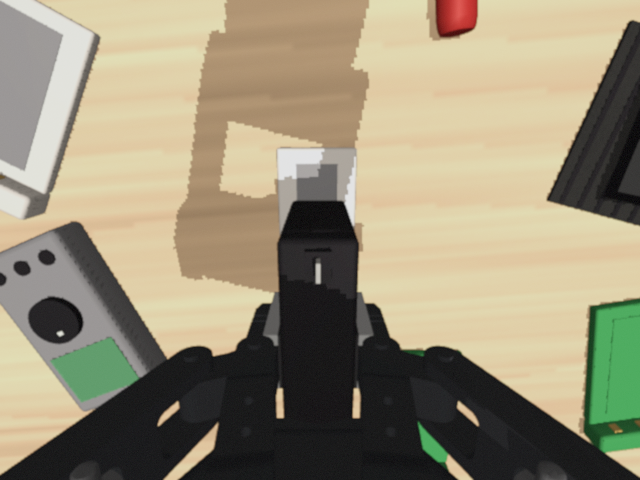

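The narrow pad is visible at px (278-356,148-225), with its inlay. Its edge gives a pad centre of about (625.6,-132.2) at -4.4°. I'll check the slim battery's near end in the hand by ray.

```bash
python3 -c "
from h import *
o=ctrl.get_obs();K,R,c=extr('wrist',o)
A=plane(K,R,c,[[295,203],[350,203]],.1178);B=plane(K,R,c,[[279,242],[356,242]],.1798)
Rt=Rn.from_rotvec(o['tool_rot']).as_matrix()
print(((A-o['tool_pos'])@Rt*1000).round(1),((B-o['tool_pos'])@Rt*1000).round(1))
im=cv2.imread('pics/w8.png');print(im[190:215,322].mean(1).round().tolist(),im[236:250,322].mean(1).round().tolist())
goal((.6256,-.1322,.12,175.6),(.6256,-.1322,.108,175.6))"
```

```text
[[ 45.6 -10.3  91.9]
 [ 45.6  15.2  91.9]] [[ 46.6 -11.2  29.9]
 [ 46.6  11.6  29.9]]
[102.0, 101.0, 101.0, 104.0, 102.0, 102.0, 103.0, 101.0, 103.0, 94.0, 72.0, 34.0, 15.0, 14.0, 6.0, 19.0, 16.0, 10.0, 15.0, 20.0, 17.0, 11.0, 18.0, 19.0, 13.0] [18.0, 17.0, 23.0, 28.0, 31.0, 33.0, 35.0, 40.0, 41.0, 43.0, 47.0, 42.0, 28.0, 24.0]
t 20.90 pos [ 0.6274 -0.1327  0.2096] head 175.24 tilt [-0.0007  0.0002] F [-0.6 -0.9 -2.1] open 0.0251 gf 49.4
[0.0029, 0.0006, 0.1494, 0.0001, -0.0004, -0.004]
[0.0029, 0.0006, 0.1694, 0.0001, -0.0004, -0.004]
```

Call:
{"op": "apply_moves", "data": {
  "rows": [0.004,0.0006,0.03,0,0,-0.004,0.004,0.0006,0.07,0,0,-0.004,0.004,0.0006,0.105,0,0,-0.004,0.004,0.0006,0.13,0,0,-0.004,0.004,0.0006,0.147,0,0,-0.004,0.004,0.0006,0.157,0,0,-0.004,0.004,0.0006,0.164,0,0,-0.004,0.004,0.0006,0.169,0,0,-0.004,0.004,0.0006,0.169,0,0,-0.004]
}}

```text
t: 21.8
tool_pos: [0.6259, -0.1316, 0.109]
tool_rot: [0.119, 3.138, 0.0]
contact_force: [-0.7, -0.0, -2.8]
opening: 0.0242
grip_force: 49.5
```

```bash
python3 -c "
from h import *
goal((.6247,-.1322,.1025,175.6))"
```

```text
t 21.80 pos [ 0.6259 -0.1316  0.109 ] head 175.65 tilt [0.0008 0.0003] F [-0.7 -0.  -2.8] open 0.0242 gf 49.5
[0.0019, -0.0012, 0.0108, 0.0002, 0.0005, 0.0005]
```

Call:
{"op": "apply_moves", "data": {
  "rows": [0.001,-0.001,0.003,0,0,0,0.002,-0.001,0.006,0,0,0,0.002,-0.001,0.008,0,0,0,0.002,-0.001,0.0095,0,0,0,0.002,-0.001,0.0105,0,0,0,0.002,-0.001,0.0115,0,0,0,0.002,-0.001,0.0115,0,0,0]
}}

```text
t: 22.5
tool_pos: [0.6245, -0.132, 0.1021]
tool_rot: [0.119, 3.139, 0.001]
contact_force: [-1.7, -1.0, -1.1]
opening: 0.0245
grip_force: 49.7
```

Call:
{"op": "apply_moves", "data": {
  "rows": [0,0,0.0008,0,0,0,0,0,0.0008,0,0,0]
}}

```text
t: 22.7
tool_pos: [0.6245, -0.132, 0.1021]
tool_rot: [0.119, 3.139, 0.001]
contact_force: [-4.1, 1.2, 3.8]
opening: 0.0244
grip_force: 50.2
```

Call:
{"op": "apply_moves", "data": {
  "rows": [0,0,0,0,0,0,0,0,0,0,0,0,0,0,0,0,0,0,0,0,0,0,0,0,0,0,0,0,0,0,0,0,-0.03,0,0,0,0,0,-0.08,0,0,0,0,0,-0.15,0,0,0,0,0,-0.22,0,0,0,0,0,-0.26,0,0,0,0,0,-0.26,0,0,0,0,0,-0.26,0,0,0],
  "grip": 1
}}

```text
t: 23.9
tool_pos: [0.6245, -0.1321, 0.2587]
tool_rot: [0.119, 3.137, -0.0]
contact_force: [-1.1, -0.4, -0.4]
opening: 0.0856
grip_force: 0.0
```

```bash
python3 -c "
from h import *
im,d,K,R,c,P=wrist('w9'); report(im,P,(.633,-.133),.095)
goal((.5757,.1247,.24,166))"
```

```text
white [ 634.7 -133.2  145.1   62.2   -4.1] z [0.0083 0.0099 0.0249] 5716
pad z<.016 [ 625.8 -132.9  127.1   61.9   -4.6] z [0.0082 0.0097 0.011 ] 4802
block z>.018 [ 696.3 -138.6   58.5   19.8   85.2] z [0.0218 0.0245 0.0258] 867
z>.038 [ 624.8 -132.    95.2   25.    -4.4] z [0.0699 0.0717 0.0738] 4061
t 23.95 pos [ 0.6239 -0.132   0.2567] head 175.65 tilt [-0.0006  0.0007] F [-0.4  0.9 -1.9] open 0.0854 gf 0.0
[0.1125, 0.4204, 0.0283, 0.0004, -0.0005, 0.1072]
```

View pics/w9.png

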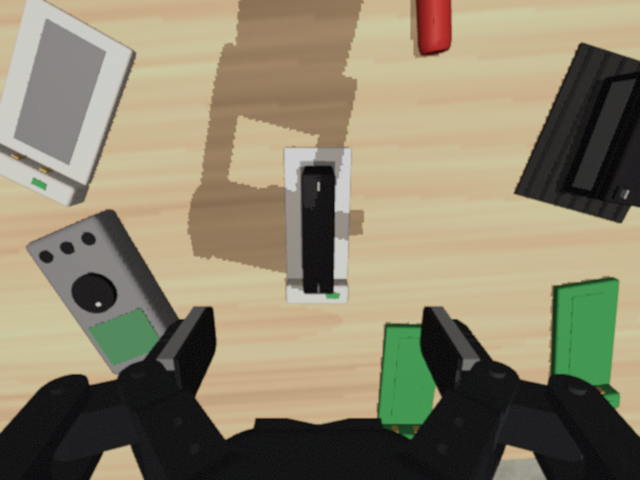

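The slim battery at (624.8,-132.0), -4.4° is centred on the narrow pad at (625.3,-132.6), -4.5°. Now I'll fetch the brick.

Call:
{"op": "apply_moves", "data": {
  "rows": [0.01,0.04,0,0,0,0.01,0.03,0.11,0,0,0,0.03,0.048,0.18,0,0,0,0.05,0.067,0.25,0,0,0,0.07,0.086,0.32,0.005,0,0,0.09,0.103,0.385,0.015,0,0,0.107,0.1125,0.42,0.028,0,0,0.107,0.1125,0.42,0.028,0,0,0.107,0.1125,0.42,0.028,0,0,0.107]
}}

```text
t: 24.85
tool_pos: [0.5752, 0.1243, 0.2385]
tool_rot: [-0.38, -3.115, 0.001]
contact_force: [-0.0, -0.9, 0.6]
opening: 0.0858
grip_force: 0.0
```

```bash
python3 -c "
from h import *
im,d,K,R,c,P=wrist('w10'); report(im,P,(.576,.125),.08)
goal((.5757,.1247,.093,166))"
```

```text
z>.038 [575.4 124.8  96.1  43.1 -14. ] z [0.0543 0.0557 0.0571] 7165
t 24.90 pos [0.5758 0.1237 0.2393] head 166.01 tilt [-0.0018 -0.0002] F [ 0.2  0.7 -1.1] open 0.0852 gf 0.0
[0.0001, 0.0017, 0.2438, -0.0004, -0.0011, 0.0001]
```

Call:
{"op": "apply_moves", "data": {
  "rows": [0,0.001,0.05,0,0,0,0,0.001,0.1,0,0,0,0,0.001,0.145,0,0,0,0,0.001,0.18,0,0,0,0,0.001,0.205,0,0,0,0,0.001,0.225,0,0,0,0,0.001,0.237,0,0,0,0,0.001,0.2435,0,0,0,0,0.001,0.2435,0,0,0,0,0.001,0.2435,0,0,0]
}}

```text
t: 25.9
tool_pos: [0.5769, 0.125, 0.0954]
tool_rot: [0.382, 3.116, 0.001]
contact_force: [0.4, 0.2, -0.2]
opening: 0.0859
grip_force: 0.0
```

Call:
{"op": "apply_moves", "data": {
  "rows": [0,0,0,0,0,0,0,0,0,0,0,0,0,0,0,0,0,0,0,0,0,0,0,0,0,0,0,0,0,0,0,0,0,0,0,0,0,0,0,0,0,0,0,0,0,0,0,0],
  "grip": 0,
  "grip_force": 60
}}

```text
t: 26.7
tool_pos: [0.5768, 0.1249, 0.0951]
tool_rot: [0.382, 3.117, 0.001]
contact_force: [-0.7, -0.2, 4.5]
opening: 0.0426
grip_force: 63.6
```

```bash
python3 -c "
from h import *
goal((.576,.125,.24,166),(.506,-.34,.24,146.8))"
```

```text
t 26.70 pos [0.5768 0.1249 0.0951] head 166.02 tilt [0.0012 0.0003] F [-0.7 -0.2  4.5] open 0.0426 gf 63.6
[0.001, 0.0, -0.2415, 0.0004, 0.0007, 0.0003]
[-0.073, -0.7802, -0.2418, 0.0005, 0.0007, 0.2136]
```

Call:
{"op": "apply_moves", "data": {
  "rows": [0,0,-0.02,0,0,0,0,0,-0.06,0,0,0,0,0,-0.12,0,0,0,0,0,-0.18,0,0,0,-0.001,-0.015,-0.225,0,0,0.004,-0.004,-0.05,-0.242,0,0,0.014,-0.01,-0.11,-0.242,0,0,0.03,-0.016,-0.175,-0.242,0,0,0.048,-0.022,-0.24,-0.242,0,0,0.066,-0.028,-0.305,-0.242,0,0,0.084,-0.034,-0.37,-0.242,0,0,0.102,-0.04,-0.435,-0.242,0,0,0.12,-0.046,-0.5,-0.242,0,0,0.137,-0.052,-0.565,-0.242,0,0,0.155,-0.058,-0.63,-0.242,0,0,0.173,-0.064,-0.69,-0.242,0,0,0.19,-0.069,-0.74,-0.242,0,0,0.204,-0.073,-0.77,-0.242,0,0,0.2136,-0.073,-0.78,-0.242,0,0,0.2136,-0.073,-0.78,-0.242,0,0,0.2136]
}}

```text
t: 28.7
tool_pos: [0.5055, -0.3395, 0.2387]
tool_rot: [-0.898, -3.009, -0.003]
contact_force: [1.5, 0.0, -4.0]
opening: 0.042
grip_force: 62.7
```

```bash
python3 -c "
from h import *
im,d,K,R,c,P=wrist('w11'); report(im,P,(.512,-.345),.11)
goal((.5068,-.3412,.12,146.8),(.5068,-.3412,.108,146.8))"
```

```text
white [ 470.5 -317.3   86.3   42.7   56.9] z [0.0084 0.0099 0.0111] 4804
pad z<.016 [ 470.5 -317.3   86.3   42.7   56.9] z [0.0084 0.0099 0.0111] 4804
t 28.75 pos [ 0.5057 -0.3388  0.2389] head 146.83 tilt [-0.0003  0.0022] F [-0.3  0.2 -3.7] open 0.0424 gf 62.7
[-0.004, -0.0027, 0.1981, 0.0011, -0.0009, 0.0003]
[-0.004, -0.0027, 0.2181, 0.0011, -0.0009, 0.0003]
```

View pics/w11.png

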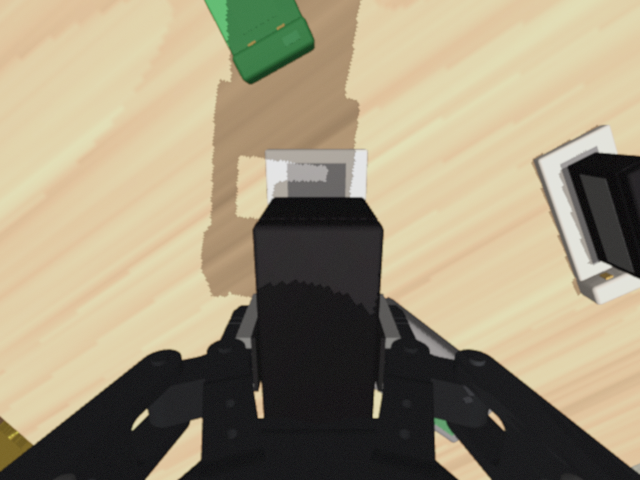

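The broad pad at px (267-367,150-197) is clear. Its edge gives a centre of (505.6,-340.1) at -33.1°, in agreement with the earlier (505.8,-340.7). Lowering the brick.

Call:
{"op": "apply_moves", "data": {
  "rows": [-0.003,-0.002,0.03,0,0,0,-0.004,-0.0027,0.07,0,0,0,-0.004,-0.0027,0.11,0,0,0,-0.004,-0.0027,0.145,0,0,0,-0.004,-0.0027,0.175,0,0,0,-0.004,-0.0027,0.193,0,0,0,-0.004,-0.0027,0.205,0,0,0,-0.004,-0.0027,0.212,0,0,0,-0.004,-0.0027,0.217,0,0,0,-0.004,-0.0027,0.217,0,0,0]
}}

```text
t: 29.75
tool_pos: [0.5071, -0.3425, 0.1097]
tool_rot: [0.897, 3.01, 0.001]
contact_force: [-0.2, 0.6, -4.0]
opening: 0.0423
grip_force: 62.8
```

```bash
python3 -c "
from h import *
goal((.5068,-.3411,.1015,146.8))"
```

```text
t 29.75 pos [ 0.5071 -0.3425  0.1097] head 146.80 tilt [0.0008 0.0001] F [-0.2  0.6 -4. ] open 0.0423 gf 62.8
[0.0018, 0.0017, 0.0136, 0.0003, 0.0004, 0.0]
```

Call:
{"op": "apply_moves", "data": {
  "rows": [0.001,0.001,0.003,0,0,0,0.002,0.0017,0.006,0,0,0,0.002,0.0017,0.009,0,0,0,0.002,0.0017,0.011,0,0,0,0.002,0.0017,0.0125,0,0,0,0.002,0.0017,0.0135,0,0,0,0.002,0.0017,0.0145,0,0,0,0.002,0.0017,0.0145,0,0,0]
}}

```text
t: 30.55
tool_pos: [0.5066, -0.341, 0.1011]
tool_rot: [0.897, 3.01, 0.001]
contact_force: [-2.6, 1.9, 0.6]
opening: 0.0422
grip_force: 63.2
```

The brick has touched down. I'll release and rise.

Call:
{"op": "apply_moves", "data": {
  "rows": [0,0,0,0,0,0,0,0,0,0,0,0,0,0,0,0,0,0,0,0,0,0,0,0,0,0,0,0,0,0,0,0,-0.03,0,0,0,0,0,-0.08,0,0,0,0,0,-0.15,0,0,0,0,0,-0.22,0,0,0,0,0,-0.26,0,0,0,0,0,-0.26,0,0,0,0,0,-0.26,0,0,0],
  "grip": 1
}}

```text
t: 31.75
tool_pos: [0.5064, -0.341, 0.2566]
tool_rot: [0.897, 3.01, 0.0]
contact_force: [-0.5, 0.0, -0.0]
opening: 0.0858
grip_force: 0.0
```

```bash
python3 -c "
from h import *
im,d,K,R,c,P=wrist('w12'); report(im,P,(.505,-.34),.095)
goal()
im,d=ctrl.get_image('top');cv2.imwrite('pics/top1.png',im)
im,d=ctrl.get_image('scene');cv2.imwrite('pics/scene1.png',im)"
```

```text
white [ 512.8 -344.9  144.4   86.8  -32.5] z [0.0083 0.0099 0.025 ] 7419
pad z<.016 [ 506.5 -341.1  128.9   86.7  -33.1] z [0.0082 0.0097 0.011 ] 6017
block z>.018 [ 564.6 -379.3   84.1   19.8   57.6] z [0.0223 0.0246 0.0258] 1355
z>.038 [ 505.9 -341.    97.    43.   -33.2] z [0.0602 0.0617 0.0631] 6666
t 31.80 pos [ 0.5059 -0.3406  0.2551] head 146.80 tilt [-0.0012  0.0018] F [ 0.1 -0.4 -1. ] open 0.0856 gf 0.0
```

View pics/w12.png

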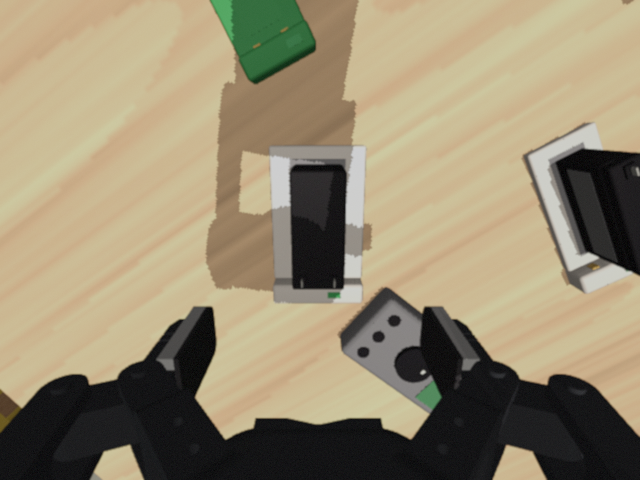

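View pics/scene1.png

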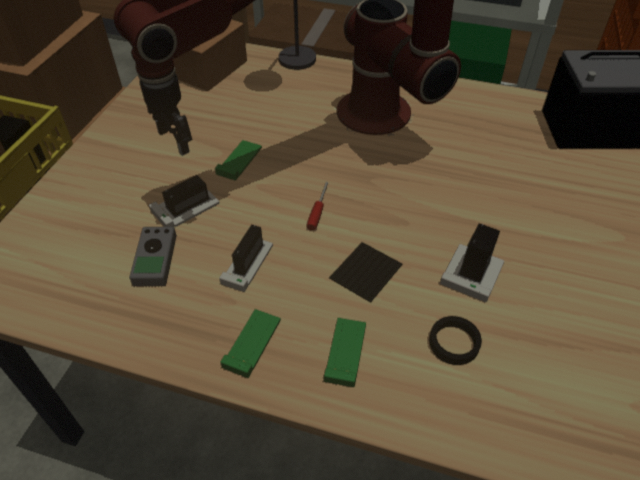

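All three batteries are upright and centred: brick at px (185,195), slim at (248,250) and tall at (478,252). The mat is empty, and the meter, tape and screwdriver are where they were. The brick measures (505.9,-341.0), -33.2° on a pad at about (506,-340.7), -33.1°. Handing in.

```bash
python3 -c "
from station import ctrl
print(ctrl.finish_job())"
```

```text
the job is handed in; nothing more can be done
None
```

All three batteries are upright on their own docks, each within about 1 mm and 0.5° of its pad's centre and direction by the last wrist images; the meter, tape and screwdriver look undisturbed, and the job was handed in at about 32 s (no verdict was returned).

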